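# Find the free pocket for the tall-capped vial

## Task

Draw the tall-capped vial out of the leaning filling stand and put it upright into the carry rack, fully home with its collar resting on the rack's top. All but one of the rack's empty pockets have a rubber plug left low inside that stops a vial short, so feel your way: if it stands proud, take it out and try another pocket. It is glass: do not drop it, lay it down or press it hard against the rack, and leave the three flat-lidded vials where they are.

Things in the scene. Friction and masses are not known exactly. Their poses are not given: they have to be found in the camera images.
- vial: target: amber glass vial with a tall white ribbed cap, 42 to 90 g. Origin on its axis at the UNDERSIDE OF THE COLLAR, z towards the cap. Below it a shaft 24 mm diameter, 52 mm long, foot rounded; above it a collar 32 mm across, 5 mm thick, then the cap (grip here), 26 mm diameter, 5 to 41 mm above the origin. Starts hanging by its collar in one pocket of the leaning stand
- stand: leaning filling stand, fixed aluminium block on a steel base. Origin at table level. Three 27 mm pockets, 58 mm deep, 50 mm apart along its y, lean 30 degrees from vertical: in its frame the way out is (-0.5, 0, 0.866). The middle mouth is at (-31, 0, 76) mm; the sloping top face is 62 by 160 mm. The other two pockets hold flat-lidded vials
- rack: carry rack, fixed wooden block 64 (x) by 212 (y) by 66 (z) mm, origin under its centre. Five upright 27 mm pockets, 60 mm deep, chamfered, 42 mm apart along its y. One holds a flat-lidded vial. Three empty ones have a black rubber plug inside: a vial stops there with its collar 14 mm above the rack's top. In the last the collar comes to rest on the top. Which one is not told
- rack_hole0 (a point): mouth of a pocket of the carry rack: centre of the hole at the level of the rack's top face. The five pockets lie in a row, numbered 0 (rack's -y end) to 4 (+y end)
- rack_hole1 (a point): mouth of a pocket of the carry rack: centre of the hole at the level of the rack's top face. The five pockets lie in a row, numbered 0 (rack's -y end) to 4 (+y end)
- rack_hole2 (a point): mouth of a pocket of the carry rack: centre of the hole at the level of the rack's top face. The five pockets lie in a row, numbered 0 (rack's -y end) to 4 (+y end)
- rack_hole3 (a point): mouth of a pocket of the carry rack: centre of the hole at the level of the rack's top face. The five pockets lie in a row, numbered 0 (rack's -y end) to 4 (+y end)
- rack_hole4 (a point): mouth of a pocket of the carry rack: centre of the hole at the level of the rack's top face. The five pockets lie in a row, numbered 0 (rack's -y end) to 4 (+y end)
- vial_b: bystander: vial of the same glass and collar as the target, same origin and axes, but with a low flat lid (12 mm high) instead of the tall cap; 69 mm long overall. In the leaning stand beside the target
- vial_c: bystander: vial of the same glass and collar as the target, same origin and axes, but with a low flat lid (12 mm high) instead of the tall cap; 69 mm long overall. In the leaning stand beside the target
- vial_d: bystander: vial of the same glass and collar as the target, same origin and axes, but with a low flat lid (12 mm high) instead of the tall cap; 69 mm long overall. Upright in one of the rack's pockets, fully home
Mind the look-alikes: they are no part of the job. What is shaped like the vial but yellow is not meant. Leave any pink look-alike of the stand alone.

How it is judged:
By the outcome, as a careful person would: the job done as asked, in the order asked, and still so for the second after the job is handed in, with the robot touching nothing.
It also fails if it takes over 64 s, if anything falls off the work surface, if the arm or the gripper's body presses on something with over 40 N, if the wrist force passes 120 N, or if a joint passes its speed limit or range.

## Robot

A 7-joint arm with a two-finger parallel gripper is mounted at the origin on the work surface. World frame = base frame: x ahead of the robot, y to its left, z up, the work surface at z = 0. Lengths are in m, angles in rad, forces in N, time in s.
With the tool pointing down it reaches from about 0.4 to 0.925 m from the base axis. Payload 4.1 kg.
Tool frame: the origin (TCP) lies midway between the tips of the shut fingers; the grasp point (between the pads) lies 19 mm behind it; z points along the fingers, y is the direction in which the jaws open and shut (so a half turn about z gives the same grasp; the last joint's range is limited). The gripper opens to 85 mm and grips with 20 to 120 N. Pads are 22 mm wide; open, the fingers measure 114 mm over their backs; the gripper's body (76 mm by 85 mm) begins 54 mm behind the grasp point. The pads swing forward as they close: fully open they stand 13 mm farther back than shut.
Start: joints at [1.183, 0.398, 0.045, 1.537, -0.019, 1.207, -0.051], TCP at [0.185, -0.623, 0.2] pointing down, gripper open.
Joint ranges: [-2.82, 2.82], [-0.49, 2.23], [-1.37, 1.46], [0, 2.46], [-1.36, 4.5], [0.23, 2], [-2.94, 2.94]. Speed limits (rad/s): [2.57, 2.57, 3.14, 3.14, 3.14, 3.14, 3.14].

## Interface

Orientations are given as a unit quaternion [w, x, y, z].
In Python, from cell import status, eyes, job gives the robot as it stands. The module is installed in compiled form; this text tells all that it offers.
- The arm moves only by the shell command python3 -m pendant 'ROWS' [OPENING]. ROWS is JSON, one flat list of numbers, 6 for each row, row after row: the shift along the tool's x, y, z in cm, then the turn, a rotation vector about the tool's x, y, z in degrees. A call has 1 to 10 rows; each row is the pose to reach, as a shift and turn from the pose commanded when the call began, along the tool's axes at that moment; what a row does not reach only later rows make up. A row lasts 1/12 s, in which the tool goes at most 41.7 mm and 7.16 degrees, less where a joint would pass 70% of its speed; a pose out of reach is approached as far as the arm can. A call with a gripper value outside its range is refused whole. OPENING is the gripper's target within -1 to 1 (fully open at 1, half-way at 0, shut at -1), set as the call begins (- or left out, the last holds). The fingers move at their own pace and stop on an object; the grip force is fixed at half the most. Time passes only in rows, so rows that repeat a pose let the fingers close. It gives the time, the measured TCP pose, the force and the opening at its end, in the units of the state.
- status.observe(): the state, without advancing time (a new reading comes with each control period).
- eyes.snapshot(name): name is "side" or "top" or "wrist"; returns a dict with "frame" (384x512x3 uint8, blue, green, red), "depth" (384x512 float32, m along the optical axis (not along the pixel's ray), 0 where there is no reading), "fx", "fy", "cx", "cy" (pixels), "camera_from_world" (4x4, takes a point from world to camera coordinates). Camera axes: x right, y up, looking along -z (the intrinsics and any distortion apply to the point x, -y, -z); pixel columns grow to the right and rows downward; lengths in m; the calibration is good to about 2 mm. The wrist camera is an equidistant fisheye: a pixel r from the principal point sees the ray r / f radians off the axis. A picture is of the moment at which its call begins.
- job.close_job(): hands the job in, once; it reports no verdict.
Trained networks look in the newest picture that a camera, given by its name, has taken for a name from the list of things; names that differ only in an ending like _2 or _b are one class to them, and where a whole thing is asked for, a point or a joint stands for the part that bears it (a point fixed in the world has none). Each returns a list of dicts, best first, with "conf" (0 to 1); they miss things now and then, are a little off and sometimes report something else, mostly with a low value. They report only what shows in the picture. A call takes as long as a camera call. They do not tell look-alikes from the thing itself.
- eyes.boxes_of(camera, query): "rect" ([left, top, right, bottom] in pixels, round what is visible of it).
The state is a dict: "clock": time; "qpos": joint angles; "joint_vel": joint speeds; "joint_efforts": joint torques, N m; "position": TCP position; "eef_rot": TCP orientation; "ft_force": force on the tool from outside, world axes, zero at the start; "ft_torque": the same for the moment, N m; "width": finger opening in m.
Only numpy, scipy, OpenCV 4.12 (cv2) and the standard library are available. Lean on these libraries where they do the work, as an engineer would, in place of code of your own. Each camera call takes 0.05 s, during which the arm holds its last target. There are 200 camera calls.

## Working session

There is one attempt and no reset: what is moved stays moved. The work goes in short steps, Python scripts to look and compute and a shell command to move; the robot and the scene stay as the last step left them, time stands still between calls to the robot, and variables do not carry over. Pictures are saved under pics/ and viewed, about 8 in all and at most 12, crops included, and the job is handed in when it is done.

```bash
mkdir -p pics; cat > h.py <<'E'
import numpy as np, cv2
from cell import status, eyes, job
from scipy.spatial.transform import Rotation as R
def snap(cam,name=None):
    s=eyes.snapshot(cam)
    if name: cv2.imwrite('pics/'+name+'.png',s['frame'])
    return s
def cloud(s):  # world points HxWx3 (pinhole)
    d=s['depth'];v,u=np.mgrid[:d.shape[0],:d.shape[1]]
    p=np.stack([(u-s['cx'])/s['fx']*d,-(v-s['cy'])/s['fy']*d,-d,np.ones_like(d)],-1)
    return (p@np.linalg.inv(np.array(s['camera_from_world'])).T)[...,:3]
def pose():
    o=status.observe();q=o['eef_rot'];return np.array(o['position']),R.from_quat([q[1],q[2],q[3],q[0]]),o
E
python3 - <<'E'
from h import *
np.set_printoptions(precision=3,suppress=True)
p,r,o=pose();print(p,r.as_matrix(),o)
ims=[]
for c in ['top','side']:
    s=snap(c);C=cloud(s);np.save(c+'.npy',C);cv2.imwrite('pics/%s0.png'%c,s['frame'])
    print(c,s['fx'],s['fy'],s['cx'],s['cy'],np.array(s['camera_from_world']))
    for n in ['vial','stand','rack','rack_hole0']:
        for b in eyes.boxes_of(c,n)[:6]:
            l,t,rr,bb=[int(x) for x in b['rect']];print(n,b['conf'],b['rect'],C[min(383,(t+bb)//2),min(511,(l+rr)//2)])
E
```

```text
[ 0.185 -0.622  0.198] [[ 0.959  0.285 -0.001]
 [ 0.285 -0.959  0.002]
 [-0.    -0.002 -1.   ]] {'clock': 0.0, 'qpos': array([ 1.183,  0.399,  0.045,  1.538, -0.019,  1.207, -0.051]), 'joint_vel': array([ 0.001,  0.   , -0.   , -0.001, -0.   ,  0.   ,  0.001]), 'joint_efforts': array([ -0.   , -47.512,   1.365, -25.422,   0.012,   0.009,  -0.   ]), 'position': array([ 0.185, -0.622,  0.198]), 'eef_rot': array([-0.001,  0.99 ,  0.144, -0.   ]), 'ft_force': array([ 0.807, -0.452,  0.331]), 'ft_torque': array([0.005, 0.03 , 0.034]), 'width': 0.08567223399129029}
top 477.32344031521797 477.32344031521797 252.25653852051386 192.50906603182096 [[-0.004 -0.999 -0.035  0.057]
 [ 0.998 -0.007  0.059 -0.423]
 [-0.059 -0.035  0.998 -1.024]
 [ 0.     0.     0.     1.   ]]
vial 0.7 [176.9, 130.5, 192.2, 149.6] [0.528 0.19  0.094]
vial 0.58 [198.5, 126.5, 215.8, 153.1] [0.524 0.143 0.114]
vial 0.57 [170.6, 178.7, 209.3, 212.9] [0.418 0.191 0.028]
vial 0.18 [314.0, 143.0, 422.2, 184.3] [ 0.477 -0.181  0.086]
stand 0.86 [142.8, 98.8, 231.6, 157.2] [0.554 0.187 0.088]
stand 0.78 [65.6, 224.4, 163.1, 
[... 205 characters left out ...]
-0.173  0.084]
side 408.5978135284098 408.5978135284098 257.6403931498078 184.2981834195915 [[ 0.997 -0.074 -0.013 -0.424]
 [ 0.061  0.693  0.718 -0.129]
 [-0.044 -0.717  0.696 -0.872]
 [ 0.     0.     0.     1.   ]]
vial 0.68 [285.8, 144.5, 304.7, 166.6] [0.519 0.134 0.099]
vial 0.62 [282.0, 124.7, 298.0, 140.5] [0.523 0.231 0.091]
vial 0.59 [233.3, 158.4, 266.6, 179.9] [0.418 0.18  0.027]
vial 0.42 [286.3, 136.9, 299.6, 148.4] [0.523 0.193 0.09 ]
stand 0.9 [278.1, 120.2, 342.7, 197.0] [0.555 0.132 0.089]
stand 0.74 [170.5, 97.0, 222.5, 162.5] [0.29  0.292 0.071]
rack 0.57 [267.9, 235.9, 331.1, 365.8] [ 0.481 -0.208  0.065]
rack_hole0 0.85 [266.9, 234.5, 331.1, 367.1] [ 0.48  -0.208  0.064]
```

View pics/top0.png

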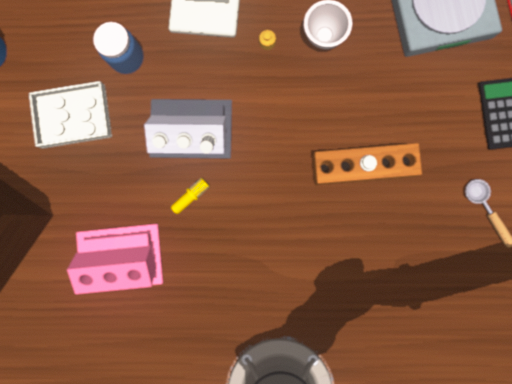

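View pics/side0.png

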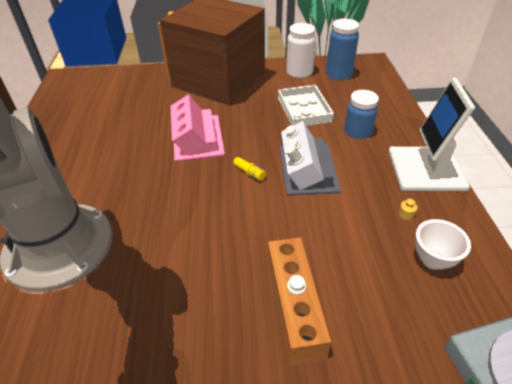

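Top view: the stand is at about (190,130) and leans towards the robot. The tall cap is its right-hand vial, around (207,143). The rack is at (368,164), with vial_d in the middle pocket (369,163). Ignored: the yellow look-alike (190,196) and the pink stand (115,260). Next I'll fit the geometry.

```bash
python3 - <<'E'
from h import *
np.set_printoptions(precision=4,suppress=True)
for c in ['top','side']:
    C=np.load(c+'.npy');im=cv2.imread('pics/%s0.png'%c).astype(int)
    x,y,z=C[...,0],C[...,1],C[...,2]
    print(c,'table z',np.median(z[(abs(x-.4)<.05)&(abs(y+.02)<.05)]))
    m=(abs(x-.475)<.08)&(abs(y+.18)<.15)&(z>.055)&(z<.078)
    P=C[m];print('rack top z',np.median(P[:,2]),m.sum())
    rc=cv2.minAreaRect((P[:,:2]*1000).astype(np.float32));print(rc)
    e=cv2.boxPoints(rc)
    # stand block: white face region
    m=(abs(x-.54)<.08)&(abs(y-.18)<.11)&(z>.03)
    P=C[m]
    # RANSAC plane w/ normal near (-.5,0,.866)
    rng=np.random.default_rng(0);best=(0,)
    for _ in range(2000):
        a=P[rng.choice(len(P),3,replace=False)];n=np.cross(a[1]-a[0],a[2]-a[0]);l=np.linalg.norm(n)
        if l<1e-6: continue
        n/=l; n*=np.sign(n[2])
        if abs(n[2]-.866)>.06: continue
        k=(abs((P-a[0])@n)<.002).sum()
        if k>best[0]: best=(k,n,a[0])
    k,n,a=best;I=P[abs((P-a)@n)<.003];cc=I.mean(0);n=np.linalg.svd(I-cc)[2][2];n*=np.sign(n[2])
    print('plane',k,n,cc,'yaw',np.degrees(np.arctan2(-n[1],-n[0])))
    ey=np.cross([0,0,1],-n*[1,1,0]);ey/=np.linalg.norm(ey);ex=np.cross(ey,n)
    L=(I-cc)@np.c_[ex,ey];rc=cv2.minAreaRect((L*1000).astype(np.float32));print(rc, 'face ctr',cc+ex*rc[0][0]/1e3+ey*rc[0][1]/1e3)
    h=(P-cc)@n; Q=P[(h>.03)&(h<.06)];print('tall',len(Q),Q.mean(0),((Q-cc)@n).max(),'lat',((Q-cc)@ey).mean())
    print('all prot');Q=P[(h>.006)&(h<.06)];print(np.c_[(Q-cc)@ex,(Q-cc)@ey,(Q-cc)@n][::12])
im=cv2.imread('pics/top0.png');cv2.imwrite('pics/z.png',np.hstack([cv2.resize(im[90:170,130:240],None,fx=4,fy=4,interpolation=2)[:320],cv2.resize(im[130:195,310:425],None,fx=3,fy=4.923,interpolation=2)[:320]]))
E
```

```text
top table z 0.0023440232834699426
rack top z 0.06739753259486347 2695
((479.2334289550781, -184.71009826660156), (64.41506958007812, 212.8163604736328), 4.404313087463379)
plane 1218 [-0.5026  0.0135  0.8644] [0.5343 0.1934 0.0783] yaw -1.5383924708133738
((-2.8205738067626953, -0.8434524536132812), (63.583229064941406, 160.8619842529297), 0.001572330598719418) face ctr [0.5318 0.1926 0.0769]
tall 150 [0.5111 0.1423 0.1118] 0.044454768937728005 lat -0.05161459912338886
all prot
[[ 0.0108  0.0531  0.0069]
 [ 0.0088  0.0479  0.0131]
 [ 0.0081 -0.0473  0.0066]
 [ 0.0047  0.0371  0.0071]
 [ 0.0068 -0.0455  0.0091]
 [ 0.0073  0.0463  0.0206]
 [ 0.0074 -0.0021  0.0186]
 [ 0.0092 -0.0512  0.0211]
 [ 0.0043  0.0471  0.0184]
 [ 0.0043  0.0006  0.0161]
 [ 0.0075 -0.0473  0.0225]
 [ 0.0014  0.0539  0.0166]
 [ 0.002   0.0048  0.016 ]
 [ 0.0083 -0.0443  0.0305]
 [-0.0009  0.0582  0.0165]
 [-0.0031  0.0127  0.0083]
 [-0.0017 -0.0126  0.011 ]
 [ 0.0045 -0.0596  0.0254]
 [-0.0024  0.0437  0.0176]
 [-0.0023 -0.003   0.0155]
 [ 0.0084 -0.0538  0.0416]
 [-0.0043  0.0519  0.0186]
 [-0.0046  0.0073  0.01
[... 1161 characters left out ...]
 0.0001  0.0529  0.0118]
 [-0.0155  0.0544  0.0134]
 [-0.0087  0.0491  0.0064]
 [-0.0117  0.0229  0.0178]
 [-0.0046  0.0135  0.0183]
 [-0.      0.0059  0.0188]
 [-0.0011  0.005   0.0169]
 [-0.0018  0.0024  0.0162]
 [-0.0013  0.0028  0.0118]
 [-0.0024  0.0017  0.01  ]
 [ 0.0063 -0.0365  0.0374]
 [ 0.0071 -0.0376  0.0345]
 [ 0.0059 -0.0378  0.032 ]
 [ 0.005  -0.0394  0.0308]
 [ 0.0031 -0.0445  0.0335]
 [-0.0013 -0.0469  0.0353]
 [-0.0042 -0.0483  0.0351]
 [-0.0088 -0.0502  0.0365]
 [-0.0153 -0.0454  0.0326]
 [ 0.0059 -0.039   0.0122]
 [ 0.0026 -0.0462  0.0179]
 [ 0.0001 -0.0488  0.0187]
 [-0.0048 -0.0498  0.0194]
 [-0.0058 -0.0512  0.0179]
 [-0.0025 -0.0474  0.0083]
 [-0.013  -0.0473  0.0079]]
```

View pics/z.png

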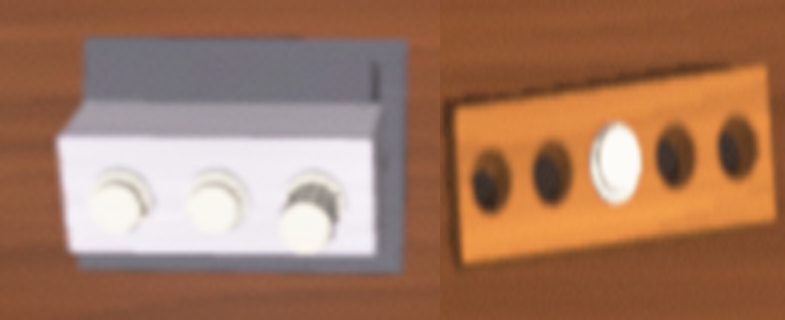

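Grasp plan: approach along the stand's lean axis with the jaws opening up and down the slope, clear of the neighbours. The same jaw direction will suit the rack, where they open along its x.

```bash
cat >> h.py <<'E'
np.set_printoptions(precision=4,suppress=True)
def yawR(d): return R.from_euler('z',d,degrees=True)
SY,RY=-1.2,4.4
MOUTH=np.array([.531,.143,.076]); N=yawR(SY).apply([-.5,0,.866])
STOOL=yawR(SY)*R.from_matrix(np.array([[0,.866,.5],[1,0,0],[0,.5,-.866]]))
RTOOL=yawR(RY)*R.from_matrix(np.array([[0,1.,0],[1,0,0],[0,0,-1.]]))
RC=np.array([.4795,-.1835,.066]); EY=yawR(RY).apply([0,1,0])
def hole(k): return RC+k*.042*EY      # k=-2..2, 0 = vial_d
def go(p,Rt):
    p0,r0,o=pose();d=r0.inv().apply(np.array(p)-p0)*100;v=(r0.inv()*Rt).as_rotvec(degrees=True)
    print('t',round(o['clock'],2),'at',p0,'F',o['ft_force'],'w',round(o['width'],4),'\n ROW',np.round(np.r_[d,v],2))
E
python3 -c "
from h import *
go([.47,-.2,.33],yawR(-10)*R.from_matrix(np.array([[0,1.,0],[1,0,0],[0,0,-1.]])))
go(MOUTH+N*.12,STOOL)"
```

```text
t 0.5 at [ 0.1852 -0.6231  0.1995] F [ 0.8832 -0.1645 -0.0718] w 0.0855 
 ROW [ 39.36 -32.44 -13.05   0.     0.   -63.45]
t 0.5 at [ 0.1852 -0.6231  0.1995] F [ 0.8832 -0.1645 -0.0718] w 0.0855 
 ROW [ 49.26 -65.41   1.96 -25.88  18.89 -70.5 ]
```

```bash
python3 -m pendant '[3.9,-3.2,-1.3,0,0,-6.3, 7.8,-6.4,-2.6,0,0,-12.6, 11.8,-9.7,-3.9,0,0,-19, 15.7,-12.9,-5.2,0,0,-25.3, 19.6,-16.2,-6.5,0,0,-31.6, 23.6,-19.4,-7.8,0,0,-38, 27.5,-22.6,-9,0,0,-44.3, 31.4,-25.9,-10.4,0,0,-50.6, 35.4,-29.1,-11.7,0,0,-57, 39.4,-32.4,-13,0,0,-63]' 1; python3 -c "
from h import *
go(MOUTH+N*.12,STOOL)"
```

```text
clock: 1.33
position: [0.4116, -0.2866, 0.3034]
eef_rot: [0.001, 0.767, 0.642, -0.0]
ft_force: [0.3, 0.1, 0.2]
width: 0.0855
t 1.33 at [ 0.4116 -0.2866  0.3034] F [0.2877 0.1008 0.1846] w 0.0855 
 ROW [ 43.47  -1.77  12.31 -29.9    2.4   -8.74]
```

```bash
python3 -m pendant '[4,-0.2,0,-3,0.2,-0.9, 8,-0.4,0.5,-6,0.4,-1.8, 12,-0.6,1,-9,0.7,-2.6, 16,-0.8,2,-12,1,-3.5, 20,-1,3,-15,1.2,-4.4, 23.5,-1.2,4,-18,1.4,-5.2, 27,-1.3,5,-21,1.7,-6.1, 30.5,-1.4,6,-24,1.9,-7, 34,-1.5,7,-27,2.2,-7.9, 37,-1.6,8,-29.9,2.4,-8.7]'; python3 -m pendant '[0,0,0,0,0,0,0,0,0,0,0,0]'; python3 -c "
from h import *
go(MOUTH+N*.12,STOOL)"
```

```text
clock: 2.17
position: [0.4623, 0.0808, 0.2226]
eef_rot: [0.186, 0.691, 0.674, 0.182]
ft_force: [0.1, -0.8, 0.5]
width: 0.0851
clock: 2.33
position: [0.4612, 0.0796, 0.2218]
eef_rot: [0.185, 0.691, 0.675, 0.18]
ft_force: [-0.2, -0.7, 0.1]
width: 0.0852
t 2.33 at [0.4612 0.0796 0.2218] F [-0.1711 -0.6778  0.0808] w 0.0852 
 ROW [ 6.49 -1.36  4.03 -0.09  0.12 -0.06]
```

```bash
python3 -m pendant '[2.2,-0.5,1.3,0,0,0, 4.4,-0.9,2.7,0,0,0, 6.5,-1.4,4,0,0,0, 6.5,-1.4,4,0,0,0]'; python3 - <<'E'
from h import *
go(MOUTH+N*.009,STOOL)
s=snap('wrist','w1');print(s['fx'],s['cx'],s['cy'])
M=np.array(s['camera_from_world'])
def proj(p):
    q=M@np.r_[p,1];x,y,z=q[0],-q[1],-q[2];r=np.hypot(x,y);th=np.arctan2(r,z);return np.array([s['cx'],s['cy']])+s['fx']*th*np.array([x,y])/r
im=s['frame'].copy()
for p in [MOUTH,MOUTH+N*.005,MOUTH+N*.041]+[MOUTH+yawR(SY).apply([0,.05*k,0])+N*.017 for k in(1,2)]:
    u=proj(p);print(u);cv2.drawMarker(im,tuple(int(round(a)) for a in u),(0,0,255),0,9,1)
cv2.imwrite('pics/w1.png',im);print(eyes.boxes_of('wrist','vial')[:4])
E
```

```text
clock: 2.67
position: [0.4713, 0.1481, 0.1797]
eef_rot: [0.184, 0.69, 0.677, 0.181]
ft_force: [0.1, -0.4, 0.8]
width: 0.0855
t 2.67 at [0.4713 0.1481 0.1797] F [ 0.1105 -0.3563  0.815 ] w 0.0855 
 ROW [-0.41  0.01 11.07 -0.14 -0.1   0.1 ]
297.3186396354542 254.91413141817443 192.2876203996766
[255.6361 180.4366]
[255.6364 181.8202]
[255.6378 193.2363]
[255.7805 134.4433]
[255.9158  81.1872]
[{'rect': [239.0, 117.5, 271.9, 149.3], 'conf': 0.91}, {'rect': [94.8, 102.3, 168.7, 174.8], 'conf': 0.7}, {'rect': [241.5, 163.3, 266.9, 205.3], 'conf': 0.66}, {'rect': [238.6, 64.1, 271.2, 96.6], 'conf': 0.6}]
```

View pics/w1.png

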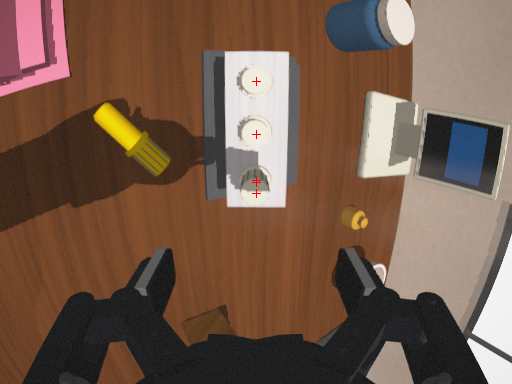

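The wrist view agrees with my estimate. Lids at (256,81) and (256,133) and the tall cap top at (256,193) all lie on the projected marks. Descending now.

```bash
python3 -m pendant '[-0.4,0,0,0,0,0, -0.4,0,2,0,0,0, -0.4,0,4,0,0,0, -0.4,0,6,0,0,0, -0.4,0,7.5,0,0,0, -0.4,0,9,0,0,0, -0.4,0,9,0,0,0]'; python3 -c "
from h import *
go(MOUTH+N*.009,STOOL)"
```

```text
clock: 3.35
position: [0.5034, 0.1266, 0.114]
eef_rot: [0.183, 0.697, 0.673, 0.167]
ft_force: [-0.7, -0.7, 1.3]
width: 0.0853
t 3.35 at [0.5034 0.1266 0.114 ] F [-0.7381 -0.6834  1.3024] w 0.0853 
 ROW [ 1.77  0.53  3.71 -1.29  1.15 -0.44]
```

```bash
python3 -m pendant '[0,0,0,0,0,0,0,0,0,0,0,0,0,0,0,0,0,0]'; python3 -c "
from h import *
go(MOUTH+N*.009,STOOL);print(status.observe()['joint_vel'],status.observe()['qpos'])"
```

```text
clock: 3.6
position: [0.5021, 0.1297, 0.1152]
eef_rot: [0.182, 0.695, 0.675, 0.168]
ft_force: [-0.3, 0.6, -0.8]
width: 0.0852
t 3.6 at [0.5021 0.1297 0.1152] F [-0.3199  0.6422 -0.7554] w 0.0852 
 ROW [ 1.46  0.6   3.89 -1.32  0.95 -0.25]
[ 0.0178 -0.0334 -0.0273 -0.003   0.014   0.0012 -0.0193] [ 0.7256  0.1392 -1.3005  2.3086  0.8889  0.5363 -1.2963]
```

The redundancy drifted: q3 is at -1.30, close to its limit of -1.37, because base swings made while folded are shared between q1 and q3. I'll go back the way I came, extend, swing while extended (mostly q1), then fold in again.

```bash
python3 -m pendant '[0,0,-4,0,0,0, 0,0,-8,0,0,0, 0,0,-12,0,0,0, -4,0,-12,3,0,1, -8,0.3,-12.5,8,0,2, -12,0.6,-13,13,0,3, -16,0.9,-14,18,0,4, -20,1,-15,22,-0.5,5, -24,1,-16,26,-1,6, -28,1,-17,30,-1,7]'; python3 -c "
from h import *
print(pose()[2]['qpos'])
DOWN=R.from_matrix(np.array([[0,1.,0],[1,0,0],[0,0,-1.]]))
go([.45,-.33,.33],yawR(-36)*DOWN)"
```

```text
clock: 4.43
position: [0.428, -0.1004, 0.2638]
eef_rot: [-0.007, 0.759, 0.651, -0.006]
ft_force: [1.4, 1.1, 0.3]
width: 0.0852
[ 0.7132 -0.0074 -0.5717  1.8881 -0.0049  1.2773 -0.0095]
t 4.43 at [ 0.428  -0.1004  0.2638] F [1.378  1.1237 0.2557] w 0.0852 
 ROW [-22.35   5.55  -6.73  -1.     0.21  27.26]
```

```bash
python3 -m pendant '[-4,0.8,-1,0,0,3, -8,1.6,-2,0,0,7, -12,2.5,-3,0,0,12, -16,3.5,-4,0,0,17, -20,4.5,-5,0,0,22, -22,5.5,-6,0,0,27, -22,5.5,-6.5,-0.5,0,27]'; python3 -c "
from h import *
print(pose()[2]['qpos'])
DOWN=R.from_matrix(np.array([[0,1.,0],[1,0,0],[0,0,-1.]]))
go([.66,-.45,.30],yawR(-36)*DOWN)"
```

```text
clock: 5.02
position: [0.4494, -0.3321, 0.3262]
eef_rot: [-0.0, 0.892, 0.451, -0.004]
ft_force: [-0.3, -0.1, -0.4]
width: 0.0856
[ 0.8731  0.183  -0.3744  1.5536  0.0735  1.4231 -0.1412]
t 5.02 at [ 0.4494 -0.3321  0.3262] F [-0.2658 -0.0878 -0.4477] w 0.0856 
 ROW [ 3.01 23.96  2.5  -0.25  0.39 -0.35]
```

```bash
python3 -m pendant '[0.4,4,0.4,0,0,0, 0.8,8,0.8,0,0,0, 1.2,12,1.2,0,0,0, 1.7,16,1.7,0,0,0, 2.3,20,2.1,0,0,0, 3,24,2.5,0,0,0, 3,24,2.5,0,0,0]'; python3 -c "
from h import *
print(pose()[2]['qpos'])
DOWN=R.from_matrix(np.array([[0,1.,0],[1,0,0],[0,0,-1.]]))
go([.77,-.2,.30],yawR(-14.5)*DOWN)
go([.80,.05,.30],yawR(3.5)*DOWN)"
```

```text
clock: 5.6
position: [0.6669, -0.4416, 0.2883]
eef_rot: [-0.006, 0.889, 0.458, -0.004]
ft_force: [-0.8, 1.6, -4.2]
width: 0.0854
[ 0.6947  0.6912 -0.3542  0.8993  0.2216  1.5971 -0.2003]
t 5.6 at [ 0.6669 -0.4416  0.2883] F [-0.8328  1.6153 -4.2223] w 0.0854 
 ROW [ 25.65  -5.66  -1.13  -0.87  -0.07 -21.02]
t 5.6 at [ 0.6669 -0.4416  0.2883] F [-0.8328  1.6153 -4.2223] w 0.0854 
 ROW [ 47.74 -17.75  -0.98  -0.86  -0.2  -39.02]
```

```bash
python3 -m pendant '[3.9,-0.1,-0.2,0,0,-2.8, 7.8,-0.4,-0.5,0,0,-5.6, 11.7,-0.9,-0.8,0,0,-8.4, 15.6,-1.5,-1.1,0,0,-11.2, 19.4,-2.4,-1.1,0,0,-14, 23.1,-3.4,-1.1,0,0,-16.8, 26.9,-4.6,-1.1,0,0,-19.6, 30.5,-6,-1.1,0,0,-22.4, 34.1,-7.6,-1.1,0,0,-25.2, 37.6,-9.4,-1.1,-0.8,0,-28]'; python3 -c "
from h import *
print(pose()[2]['qpos'])
DOWN=R.from_matrix(np.array([[0,1.,0],[1,0,0],[0,0,-1.]]))
go([.77,.2,.30],yawR(14.5)*DOWN)"
```

```text
clock: 6.43
position: [0.8053, -0.0788, 0.3072]
eef_rot: [0.002, 0.752, 0.66, 0.0]
ft_force: [-0.2, -0.0, -0.1]
width: 0.0856
[ 0.2501  0.7101 -0.4738  0.8454  0.3051  1.6374 -0.229 ]
t 6.43 at [ 0.8053 -0.0788  0.3072] F [-0.1678 -0.0492 -0.0751] w 0.0856 
 ROW [ 27.19  -7.12   0.65   0.14   0.13 -21.95]
```

```bash
python3 -m pendant '[3.9,-0.1,0,0,0,-2.8, 7.8,-0.4,0,0,0,-5.6, 11.7,-0.9,0,0,0,-8.4, 15.6,-1.5,0,0,0,-11.2, 19.4,-2.4,0,0,0,-14, 23.1,-3.4,0,0,0,-16.8, 26.9,-4.6,0,0,0,-19.6, 30.5,-6,0,0,0,-22.4, 34.1,-7.6,0,0,0,-25.2, 37.6,-9.4,0,0,0,-28]'; python3 -c "
from h import *
print(pose()[2]['qpos'])
go(MOUTH+N*.12+[0,.02,.03],STOOL)"
```

```text
clock: 7.27
position: [0.7613, 0.3062, 0.3061]
eef_rot: [0.001, 0.569, 0.822, 0.0]
ft_force: [0.8, 0.9, 0.1]
width: 0.0855
[-0.2018  0.754  -0.5781  0.7921  0.3869  1.6743 -0.2443]
t 7.27 at [0.7613 0.3062 0.3061] F [0.7965 0.9148 0.1472] w 0.0855 
 ROW [ -3.07 -32.17   9.59 -29.58  -5.65  21.29]
```

```bash
python3 -m pendant '[-0.3,-3.6,0,-3,-0.6,2, -0.6,-7.2,0.5,-6,-1.1,4, -0.9,-10.8,1,-9,-1.7,6, -1.2,-14.4,2,-12,-2.3,8.5, -1.5,-18,3,-15,-2.8,10.5, -1.8,-21,4,-18,-3.4,12.8, -2.1,-24,5,-21,-4,15, -2.4,-27,6.5,-24,-4.5,17, -2.7,-30,8,-27,-5.1,19, -3.1,-32.2,9.5,-29.6,-5.6,21.3]'; python3 -c "
from h import *
print(pose()[2]['qpos'])
go(MOUTH+N*.12,STOOL)"
```

```text
clock: 8.1
position: [0.4682, 0.161, 0.2093]
eef_rot: [0.188, 0.692, 0.673, 0.18]
ft_force: [0.3, -1.0, 0.1]
width: 0.0852
[ 0.0801 -0.1749 -0.6574  2.2548  0.3393  0.6177 -0.8581]
t 8.1 at [0.4682 0.161  0.2093] F [ 0.3427 -0.9857  0.0826] w 0.0852 
 ROW [-1.65 -1.2   2.71  0.21  0.41 -0.27]
```

```bash
python3 -m pendant '[-0.8,-0.6,1.3,0,0,0, -1.6,-1.2,2.7,0,0,-0.2, -1.6,-1.2,4,0,0,-0.2, -1.6,-1.2,4,0,0,-0.2,-1.6,-1.2,4,0,0,-0.2]'; python3 -c "
from h import *
print(pose()[2]['qpos'])
go(MOUTH+N*.009,STOOL)"
```

```text
clock: 8.52
position: [0.4799, 0.1463, 0.1691]
eef_rot: [0.187, 0.691, 0.675, 0.179]
ft_force: [-0.3, 0.4, 0.4]
width: 0.0855
[ 0.1213 -0.0978 -0.6772  2.3006  0.4627  0.5227 -0.9466]
t 8.52 at [0.4799 0.1463 0.1691] F [-0.3039  0.4096  0.4111] w 0.0855 
 ROW [-0.17 -0.23  9.72 -0.02  0.33  0.02]
```

```bash
python3 -m pendant '[-0.2,-0.2,0,0,0.3,0, -0.2,-0.2,1.2,0,0.3,0, -0.2,-0.2,2.4,0,0.3,0, -0.2,-0.2,3.6,0,0.3,0, -0.2,-0.2,4.8,0,0.3,0, -0.2,-0.2,4.8,0,0.3,0,-0.2,-0.2,4.8,0,0.3,0]'; python3 -c "
from h import *
print(pose()[2]['qpos'])
go(MOUTH+N*.009,STOOL)"
```

```text
clock: 9.1
position: [0.5025, 0.144, 0.126]
eef_rot: [0.184, 0.69, 0.676, 0.18]
ft_force: [-0.4, -0.3, -0.1]
width: 0.0852
[ 0.1402  0.034  -0.7006  2.3148  0.7282  0.4549 -1.1826]
t 9.1 at [0.5025 0.144  0.126 ] F [-0.3605 -0.2599 -0.109 ] w 0.0852 
 ROW [-0.04 -0.03  4.86 -0.11 -0.    0.02]
```

Tracking well now. Finishing the descent to the grasp.

```bash
python3 -m pendant '[0,0,1,0,0,0, 0,0,2,0,0,0, 0,0,3,0,0,0, 0,0,4,0,0,0, 0,0,4.8,0,0,0,0,0,4.8,0,0,0,0,0,4.8,0,0,0]'; python3 -c "
from h import *
print(pose()[2]['qpos'])
go(MOUTH+N*.009,STOOL)"
```

```text
clock: 9.68
position: [0.5267, 0.1436, 0.0849]
eef_rot: [0.185, 0.69, 0.676, 0.181]
ft_force: [0.2, 0.8, 0.8]
width: 0.0854
[ 0.0883  0.1671 -0.6509  2.3114  1.0307  0.4308 -1.4534]
t 9.68 at [0.5267 0.1436 0.0849] F [0.2117 0.8169 0.7577] w 0.0854 
 ROW [-0.05 -0.07  0.08 -0.05 -0.    0.03]
```

```bash
python3 -m pendant '[0,0,0,0,0,0,0,0,0,0,0,0,0,0,0,0,0,0,0,0,0,0,0,0,0,0,0,0,0,0,0,0,0,0,0,0,0,0,0,0,0,0,0,0,0,0,0,0]' -1; python3 -m pendant '[0,0,0,0,0,0,0,0,0,0,0,0]';  python3 -c "
from h import *
go(MOUTH+N*.079,STOOL)"
```

```text
clock: 10.35
position: [0.5265, 0.1433, 0.0839]
eef_rot: [0.184, 0.69, 0.676, 0.18]
ft_force: [0.3, -0.2, 0.2]
width: -0.0005
clock: 10.52
position: [0.5265, 0.1434, 0.0839]
eef_rot: [0.184, 0.69, 0.676, 0.18]
ft_force: [-0.7, -0.3, -0.0]
width: 0.0001
t 10.52 at [0.5265 0.1434 0.0839] F [-0.7036 -0.2862 -0.0442] w 0.0001 
 ROW [-0.03 -0.02 -6.99 -0.11  0.01  0.02]
```

The fingers shut on nothing, so I'll look.

```bash
python3 - <<'E'
from h import *
a=snap('wrist')['frame'];s=snap('side');np.save('side.npy',cloud(s));b=cv2.resize(s['frame'][90:210,220:380],None,fx=2.8,fy=2.8,interpolation=2)[:384-48]
t=snap('top');c=cv2.resize(t['frame'][80:180,130:240],None,fx=3,fy=3)
H=max(b.shape[0],c.shape[0]);f=lambda i:cv2.copyMakeBorder(i,0,H-i.shape[0],0,0,0)
cv2.imwrite('pics/a.png',np.hstack([f(b)[:,:448],f(c)[:,:330]]));cv2.imwrite('pics/wr.png',a)
E
```

```text
(no output)
```

View pics/a.png

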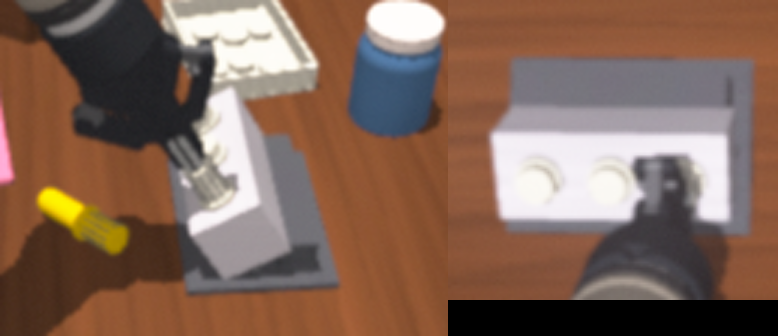

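View pics/wr.png

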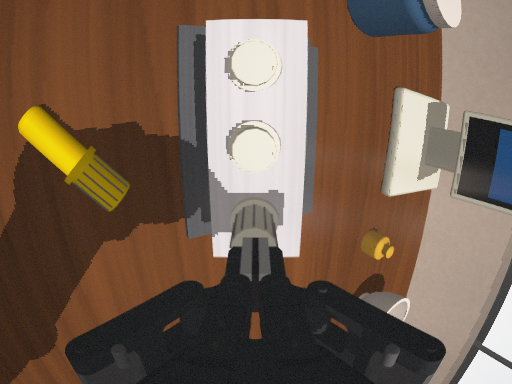

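```bash
python3 - <<'E'
from h import *
s=snap('wrist');M=np.array(s['camera_from_world']);p,r,o=pose()
def proj(q):
    q=M@np.r_[q,1];x,y,z=q[0],-q[1],-q[2];rr=np.hypot(x,y);th=np.arctan2(rr,z);return np.array([s['cx'],s['cy']])+s['fx']*th*np.array([x,y])/rr
print('TCP',p,proj(p),'mouth',proj(MOUTH),'captop',proj(MOUTH+.041*N))
print('cam pos in tool',r.inv().apply(np.linalg.inv(M)[:3,3]-p),'cam axis in tool',r.inv().apply(-M[2,:3]))
d=s['depth'];v,u=np.mgrid[:384,:512];a=u-s['cx'];b=v-s['cy'];rr=np.hypot(a,b)+1e-9;th=rr/s['fx']
W=np.stack([d*np.tan(th)*a/rr,-d*np.tan(th)*b/rr,-d,np.ones_like(d)],-1)@np.linalg.inv(M).T
for uu,vv in [(255,65),(255,150),(255,200),(255,210),(255,220),(255,230),(240,215),(240,230),(270,215),(240,240),(255,242),(252,250),(255,260),(258,270),(255,285),(230,190),(285,190)]:
    print(uu,vv,W[vv,uu,:3],'tool',r.inv().apply(W[vv,uu,:3]-p),'n',(W[vv,uu,:3]-MOUTH)@N)
E
```

```text
TCP [0.5265 0.1434 0.0839] [255.8776 226.6982] mouth [255.7682 221.3502] captop [255.8195 251.7502]
cam pos in tool [ 0.083  -0.0007 -0.175 ] cam axis in tool [-0.3213  0.0001  0.947 ]
255 65 [0.5245 0.2435 0.0898] tool [ 0.1    -0.0006 -0.0071] n 0.016229840859086995
255 150 [0.5228 0.1954 0.091 ] tool [ 0.0519 -0.0006 -0.0086] n 0.017656487929702668
255 200 [0.5289 0.16   0.0793] tool [ 0.0167 -0.0006  0.005 ] n 0.004081268864794888
255 210 [0.5236 0.1574 0.0882] tool [ 0.0139 -0.0006 -0.0053] n 0.014436399370215182
255 220 [0.5159 0.1577 0.1017] tool [ 0.0141 -0.0006 -0.0208] n 0.029926012448512337
255 230 [0.511  0.1563 0.1102] tool [ 0.0125 -0.0006 -0.0306] n 0.03973851800930616
240 215 [0.5145 0.1552 0.0856] tool [ 0.0115 -0.0098 -0.0076] n 0.01673000266422877
240 230 [0.5047 0.1556 0.1046] tool [ 0.0117 -0.0088 -0.0289] n 0.03807247857835494
270 215 [0.534  0.1519 0.0892] tool [ 0.0087  0.009  -0.001 ] n 0.010061560643997656
240 240 [0.5034 0.1507 0.1068] tool [ 0.0069 -0.0088 -0.0315] n 0.04059294555123741
255 242 [0.5058 0.1546 0.1192] tool [ 0.0108 -0.0006 -0.041 ] n 0.05013786099599314
252 250 [0.5    0.1553 0.1265] tool [ 0.0113 -0.002  -0.0502] n 0.059340542673012815
255 260 [0.4965 0.1556 0.1354] tool [ 0.0116 -0.0006 -0.0598] n 0.06887970645943708
258 270 [0.494  0.155  0.1424] tool [ 0.0109  0.0007 -0.067 ] n 0.07610955287332778
255 285 [0.4912 0.1491 0.1443] tool [ 0.005  -0.0006 -0.07  ] n 0.07911974695526158
230 190 [0.5167 0.1658 0.0678] tool [ 0.0222 -0.0169  0.0088] n 0.0003007725982369958
285 190 [0.5481 0.165  0.0854] tool [0.0221 0.0191 0.0093] n -0.00021189913483282634
```

The cap is where I computed, but the shut fingertips show just above the cap top, not at the reported TCP. I'll back off and measure where the tips really are.

```bash
python3 -m pendant '[0,0,-1.5,0,0,0,0,0,-3,0,0,0,0,0,-4.5,0,0,0,0,0,-5,0,0,0,0,0,-5,0,0,0]'; python3 - <<'E'
from h import *
s=snap('wrist','w3');M=np.array(s['camera_from_world']);p,r,o=pose()
d=s['depth'];v,u=np.mgrid[:384,:512];a=u-s['cx'];b=v-s['cy'];rr=np.hypot(a,b)+1e-9;th=rr/s['fx']
W=np.stack([d*np.tan(th)*a/rr,-d*np.tan(th)*b/rr,-d,np.ones_like(d)],-1)@np.linalg.inv(M).T
T=r.inv().apply((W[...,:3]-p).reshape(-1,3)).reshape(384,512,3)
print(p,o['width'])
for vv in range(196,300,6): print(vv,T[vv,255],T[vv,248],(W[vv,255,:3]-MOUTH)@N)
cv2.imwrite('pics/w3.png',cv2.resize(s['frame'][130:330,150:360],None,fx=3,fy=3,interpolation=2)[:600])
E
```

```text
clock: 11.13
position: [0.502, 0.1442, 0.1288]
eef_rot: [0.185, 0.69, 0.676, 0.181]
ft_force: [0.3, 0.3, 0.2]
width: -0.0003
[0.5019 0.1439 0.128 ] 0.00016840096944005514
196 [ 0.0138 -0.      0.0212] [ 0.0141 -0.0049  0.0205] 0.03841569665404145
202 [ 0.0101 -0.      0.019 ] [ 0.0106 -0.0049  0.0178] 0.040563806031831476
208 [ 0.0062 -0.      0.0176] [ 0.0059 -0.0049  0.0184] 0.04199023816731955
214 [ 0.0014 -0.      0.0182] [ 0.0011 -0.005   0.0188] 0.0414422782573481
220 [-0.0032 -0.      0.018 ] [-0.0035 -0.005   0.0188] 0.04161609093627704
226 [-0.0079 -0.      0.0181] [-0.0082 -0.0051  0.0185] 0.041543757043933024
232 [-0.0767  0.0002  0.147 ] [-0.0747 -0.0081  0.1429] -0.08739680993992364
238 [ 0.0115 -0.0001 -0.0379] [ 0.0111 -0.0038 -0.0372] 0.09746463351612691
244 [ 0.0117 -0.0001 -0.0448] [ 0.012  -0.0036 -0.0454] 0.10442403686235373
250 [ 0.0114 -0.0001 -0.0504] [ 0.0112 -0.0035 -0.05  ] 0.11003142304795056
256 [ 0.011  -0.0001 -0.0554] [ 0.0109 -0.0034 -0.0553] 0.11503417335103985
262 [ 0.0115 -0.0001 -0.0615] [ 0.0119 -0.0033 -0.0621] 0.12109945300419786
268 [ 0.0116 -0.0001 -0.0665] [ 0.0111 -0.0032 -0.0659] 0.12611517955204504
274 [ 0.0114 -0.0002 -0.0709] [ 0.0114 -0.0031 -0.071 ] 0.13050605390328346
280 [ 0.0075 -0.0002 -0.0699] [ 0.0124 -0.003  -0.0767] 0.12952715003181955
286 [ 0.0045 -0.0001 -0.0703] [ 0.0117 -0.0029 -0.0799] 0.1299360234048634
292 [ 0.0017 -0.0001 -0.071 ] [ 0.012  -0.0029 -0.0843] 0.13055942639194465
298 [-0.0018 -0.0001 -0.071 ] [ 0.0109 -0.0028 -0.0866] 0.1305782087393873
```

View pics/w3.png

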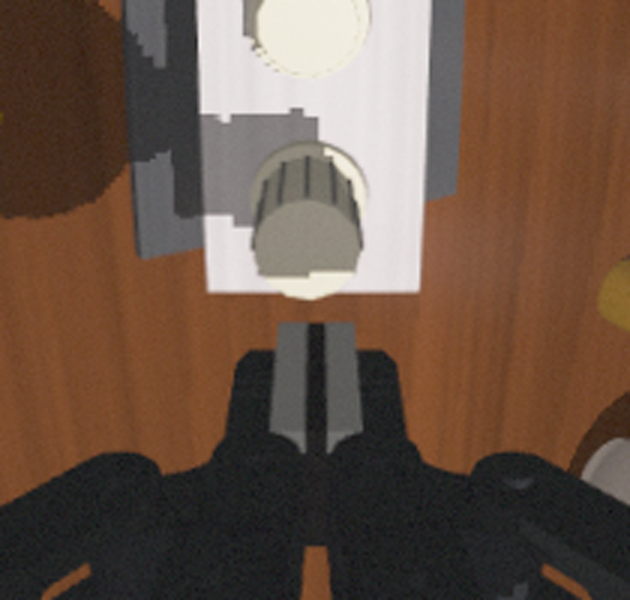

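The shut fingertips end 36 mm behind the reported TCP; laterally they're true. I'll allow for that from here on (true tip = TCP − 36 mm along tool z). Reopening and descending again.

```bash
python3 -m pendant '[0,0,0,0,0,0,0,0,0,0,0,0,0,0,0,0,0,0,0,0,0,0,0,0,0,0,0,0,0,0,0,0,0,0,0,0]' 1; python3 -c "
from h import *
go(MOUTH+N*(.010-.036),STOOL)"
```

```text
clock: 11.68
position: [0.5015, 0.1439, 0.127]
eef_rot: [0.184, 0.69, 0.676, 0.18]
ft_force: [-0.4, 0.4, -0.1]
width: 0.0723
t 11.68 at [0.5015 0.1439 0.127 ] F [-0.4189  0.4162 -0.1039] w 0.0723 
 ROW [-0.03  0.02  8.49 -0.14  0.01  0.03]
```

```bash
python3 -m pendant '[0,0,1,0,0,0,0,0,2,0,0,0,0,0,3,0,0,0,0,0,4,0,0,0,0,0,5,0,0,0,0,0,6,0,0,0,0,0,7,0,0,0,0,0,8,0,0,0,0,0,8.5,0,0,0,0,0,8.5,0,0,0]' 1; python3 -c "
from h import *
print(pose()[2]['qpos'])
go(MOUTH+N*(.010-.036),STOOL)"
```

```text
clock: 12.52
position: [0.5437, 0.1428, 0.0523]
eef_rot: [0.184, 0.69, 0.676, 0.18]
ft_force: [-0.5, -0.4, 1.2]
width: 0.0856
[ 0.0524  0.2645 -0.6063  2.3015  1.2387  0.425  -1.635 ]
t 12.52 at [0.5437 0.1428 0.0523] F [-0.4584 -0.402   1.1881] w 0.0856 
 ROW [-0.01  0.09 -0.09 -0.23  0.02  0.02]
```

```bash
python3 -m pendant '[0,0.1,-0.1,0,0,0,0,0.1,-0.1,0,0,0,0,0.1,-0.1,0,0,0,0,0.1,-0.1,0,0,0,0,0.1,-0.1,0,0,0,0,0.1,-0.1,0,0,0,0,0.1,-0.1,0,0,0,0,0.1,-0.1,0,0,0]' -1; python3 -c "
from h import *
go(MOUTH+N*(.010-.036),STOOL)"
```

```text
clock: 13.18
position: [0.5443, 0.143, 0.0555]
eef_rot: [0.185, 0.69, 0.676, 0.181]
ft_force: [-4.7, -0.6, 5.8]
width: 0.0245
t 13.18 at [0.5443 0.143  0.0555] F [-4.7449 -0.6428  5.7678] w 0.0245 
 ROW [-0.03 -0.13  0.16 -0.06  0.03  0.04]
```

Gripped. Drawing it out along the lean.

```bash
python3 -m pendant '[0,0,-0.5,0,0,0,0,0,-1,0,0,0,0,0,-1.7,0,0,0,0,0,-2.5,0,0,0,0,0,-3.3,0,0,0,0,0,-4.2,0,0,0,0,0,-5.1,0,0,0,0,0,-6,0,0,0,0,0,-7,0,0,0,0,0,-8,0,0,0]' -1; python3 -c "
from h import *
print(pose()[2]['qpos'],N)
P=pose()[0];print((P-MOUTH)@N)"
```

```text
clock: 14.02
position: [0.5038, 0.1437, 0.1244]
eef_rot: [0.184, 0.69, 0.676, 0.18]
ft_force: [-0.3, 0.1, -0.4]
width: 0.0245
[ 0.1624  0.0412 -0.7226  2.3134  0.7417  0.4554 -1.1931] [-0.4999  0.0105  0.866 ]
0.055546518500189025
```

```bash
python3 - <<'E'
from h import *
C=np.load('top.npy');im=cv2.imread('pics/top0.png')
for k in (-2,-1,0,1,2):
    h=hole(k);q=C.copy();m=np.hypot(C[...,0]-h[0],C[...,1]-h[1]-.0)<.016
    z=np.sort(C[m][:,2]);print(k,h,m.sum(),'lowest z',z[:12])
DOWN=R.from_matrix(np.array([[0,1.,0],[1,0,0],[0,0,-1.]]))
go(hole(1)+[0,.02,.14],RTOOL)
E
```

```text
-2 [ 0.4859 -0.2673  0.066 ] 189 lowest z [0.0067 0.0191 0.0234 0.0258 0.026  0.0261 0.0262 0.0269 0.0271 0.0273
 0.0274 0.0277]
-1 [ 0.4827 -0.2254  0.066 ] 190 lowest z [0.0222 0.0244 0.0254 0.0255 0.026  0.027  0.027  0.027  0.0271 0.0272
 0.0273 0.0274]
0 [ 0.4795 -0.1835  0.066 ] 203 lowest z [0.0662 0.0671 0.0675 0.0675 0.068  0.068  0.068  0.0681 0.0682 0.0685
 0.0691 0.0693]
1 [ 0.4763 -0.1416  0.066 ] 188 lowest z [0.011  0.0182 0.0186 0.02   0.0236 0.0237 0.0241 0.0252 0.0253 0.0255
 0.0258 0.0259]
2 [ 0.4731 -0.0997  0.066 ] 187 lowest z [0.0047 0.0065 0.0071 0.0077 0.0079 0.0085 0.0086 0.0086 0.0087 0.009
 0.0092 0.0092]
t 14.02 at [0.5038 0.1437 0.1244] F [-0.3347  0.1135 -0.4394] w 0.0245 
 ROW [-26.59   2.14  -8.15  29.83   1.5   -5.45]
```

The initial depth image sees into the pockets. Plug tops are at z ≈ 0.026 in three of them, but the +y end pocket (k=2, hole4) shows its floor at about 0.008. I'll try that one first.

```bash
python3 -m pendant '[0,0,-1.5,2,0,0, -1.5,0.2,-3.5,5,0,0, -4.5,0.4,-5,8,0.2,-0.6, -7.5,0.6,-6,11,0.4,-1.3, -10.5,0.9,-7,14,0.6,-2, -13.5,1.2,-7.6,17,0.8,-2.8, -16,1.5,-7.8,20,1,-3.6, -19,1.7,-8,24,1.2,-4.3, -21,2,-8.1,27,1.4,-5, -22.5,2.2,-8.1,29.8,1.5,-5.4]'; python3 -m pendant '[0,0,0,0,0,0,0,0,0,0,0,0]';python3 -c "
from h import *
print(pose()[2]['qpos'])
go(hole(2)+[0,0,.07],RTOOL)"
```

```text
clock: 14.85
position: [0.4786, -0.0839, 0.2061]
eef_rot: [-0.0, 0.681, 0.732, -0.0]
ft_force: [0.7, -0.5, -0.4]
width: 0.0245
clock: 15.02
position: [0.4787, -0.0812, 0.2051]
eef_rot: [-0.0, 0.68, 0.733, 0.001]
ft_force: [0.5, 0.6, -0.6]
width: 0.0248
[ 0.432   0.1109 -0.3784  1.9011  0.0433  1.1373  0.1118]
t 15.02 at [ 0.4787 -0.0812  0.2051] F [ 0.4541  0.5746 -0.6011] w 0.0248 
 ROW [-1.82 -0.7   6.9   0.04 -0.09 -0.14]
```

```bash
python3 -m pendant '[-0.6,-0.2,0,0,0,0, -1.2,-0.5,1.5,0,0,0, -1.8,-0.7,3,0,0,0, -1.8,-0.7,4.5,0,0,0, -1.8,-0.7,6,0,0,0, -1.8,-0.7,6.9,0,0,0, -1.8,-0.7,6.9,0,0,0]'; python3 - <<'E'
from h import *
go(hole(2)+[0,0,-.024],RTOOL)
f=[]
s=snap('side');C=cloud(s);p=pose()[0]
m=(np.hypot(C[...,0]-p[0],C[...,1]-p[1])<.03)&(C[...,2]<.16)&(C[...,2]>.085)
P=C[m]
for z0 in np.arange(.09,.16,.01):
    Q=P[abs(P[:,2]-z0)<.005];
    if len(Q)>3: print(round(z0,3),len(Q),(Q.min(0)+Q.max(0))/2,Q.min(0),Q.max(0))
a=cv2.resize(s['frame'][190:340,200:350],None,fx=2.56,fy=2.56,interpolation=2)[:384]
w=snap('wrist');print(eyes.boxes_of('wrist','rack_hole4')[:2]);b=w['frame'][:,120:400];cv2.imwrite('pics/h1.png',np.hstack([a,b]))
M=np.array(w['camera_from_world'])
for k in (-2,2):
    for pt in [hole(k)]:
        q=M@np.r_[pt,1];x,y,z=q[0],-q[1],-q[2];rr=np.hypot(x,y);print(k,np.array([w['cx'],w['cy']])+w['fx']*np.arctan2(rr,z)*np.array([x,y])/rr)
E
```

```text
clock: 15.6
position: [0.4707, -0.0982, 0.1348]
eef_rot: [-0.001, 0.679, 0.734, -0.0]
ft_force: [-1.3, -0.0, -0.5]
width: 0.0245
t 15.6 at [ 0.4707 -0.0982  0.1348] F [-1.3354 -0.0344 -0.5272] w 0.0245 
 ROW [-0.18  0.25  9.28 -0.15 -0.08  0.04]
0.11 23 [ 0.4689 -0.1051  0.1107] [ 0.4579 -0.1094  0.1065] [ 0.4799 -0.1009  0.115 ]
0.12 48 [ 0.4686 -0.1045  0.1201] [ 0.4579 -0.1106  0.1153] [ 0.4794 -0.0985  0.125 ]
0.13 47 [ 0.4683 -0.1038  0.1302] [ 0.4576 -0.1093  0.1254] [ 0.479  -0.0983  0.135 ]
0.14 45 [ 0.4679 -0.103   0.1401] [ 0.4575 -0.1089  0.1351] [ 0.4783 -0.097   0.145 ]
0.15 36 [ 0.4689 -0.1033  0.1489] [ 0.4576 -0.1099  0.1451] [ 0.4802 -0.0968  0.1528]
0.16 9 [ 0.4691 -0.1101  0.159 ] [ 0.4578 -0.1133  0.1581] [ 0.4805 -0.1069  0.1599]
[{'rect': [218.7, 151.0, 298.9, 337.3], 'conf': 0.66}]
-2 [256.5026 333.3019]
2 [257.1967 193.9059]
```

View pics/h1.png

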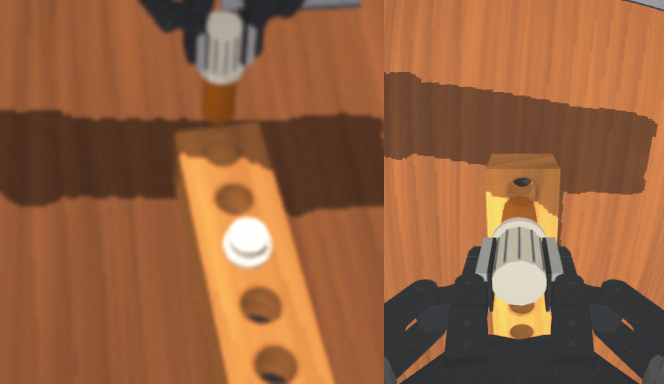

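Side view: vial upright, with the hole4 region beneath it. Wrist view: pocket at about x≈258 and shaft at about x≈255, so a small +y shift is needed. I'll lower to just above the mouth and check closely.

```bash
python3 -m pendant '[-0.1,0.3,0,0,0,0, -0.2,0.3,1,0,0,0, -0.2,0.3,2,0,0,0, -0.2,0.3,3,0,0,0, -0.2,0.3,3.6,0,0,0, -0.2,0.3,3.6,0,0,0, -0.2,0.3,3.6,0,0,0]'; python3 - <<'E'
from h import *
go(hole(2)+[0,0,-.024],RTOOL)
s=snap('side');C=cloud(s);x,y,z=C[...,0],C[...,1],C[...,2]
hsv=cv2.cvtColor(s['frame'],cv2.COLOR_BGR2HSV)
for z0 in (.08,.085,.09,.1,.11):
    Q=C[(np.hypot(x-.473,y+.1)<.03)&(abs(z-z0)<.004)]
    if len(Q): print(z0,len(Q),Q.min(0),Q.max(0))
Q=C[(abs(z-.0655)<.004)&(abs(y+.1835)<.11)&(abs(x-.48)<.05)]
for y0 in (-.13,-.15,-.2,-.25):
    q=Q[abs(Q[:,1]-y0)<.004];print('rack row',y0,(q[:,0].min()+q[:,0].max())/2,np.ptp(q[:,0]),'model',(RC+(y0-RC[1])*EY)[0])
a=cv2.resize(s['frame'][195:300,240:340],None,fx=4,fy=4,interpolation=2)
w=snap('wrist');b=cv2.resize(w['frame'][130:270,200:312],None,fx=3,fy=3,interpolation=2)
cv2.imwrite('pics/h2.png',np.hstack([a,b]))
E
```

```text
clock: 16.33
position: [0.4756, -0.1007, 0.0998]
eef_rot: [-0.001, 0.68, 0.734, 0.0]
ft_force: [0.2, -0.5, -0.5]
width: 0.0246
t 16.33 at [ 0.4756 -0.1007  0.0998] F [ 0.1849 -0.487  -0.4559] w 0.0246 
 ROW [ 0.1  -0.24  5.78 -0.02 -0.07 -0.04]
0.08 33 [ 0.4625 -0.1119  0.0762] [ 0.4847 -0.1004  0.0838]
0.085 33 [ 0.4625 -0.112   0.0815] [ 0.4844 -0.0997  0.089 ]
0.09 33 [ 0.4623 -0.112   0.0861] [ 0.4843 -0.0992  0.094 ]
0.1 29 [ 0.4633 -0.1117  0.0962] [ 0.4835 -0.1026  0.1038]
0.11 33 [ 0.4633 -0.112   0.1061] [ 0.4851 -0.1023  0.1138]
rack row -0.13 0.47553328635989034 0.0646584713641904 model 0.47539553199521517
rack row -0.15 0.4766226608987586 0.06347482638052276 model 0.4769299125577516
rack row -0.2 0.48126929998203855 0.06387524699554736 model 0.4807658639640925
rack row -0.25 0.48497217249029134 0.06481790246742075 model 0.4846018153704334
```

View pics/h2.png

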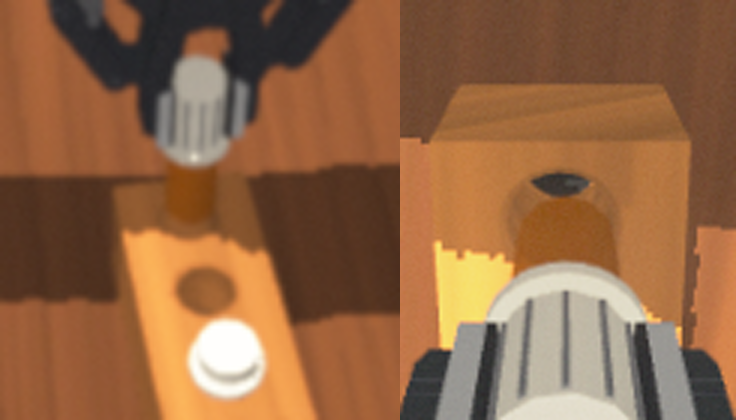

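Close view: the shaft is about 1 mm right of the pocket centre (crescent x≈561, shaft x≈567, at 3× zoom). Shifting slightly and lowering.

```bash
python3 -m pendant '[0,-0.13,0,0,0,0, 0,-0.13,0.3,0,0,0, 0.05,-0.13,0.7,0,0,0, 0.05,-0.13,1.1,0,0,0, 0.05,-0.13,1.5,0,0,0, 0.05,-0.13,1.5,0,0,0]'; python3 -c "
from h import *
go(hole(2)+[0,0,-.024],RTOOL)"
```

```text
clock: 16.93
position: [0.474, -0.1003, 0.0845]
eef_rot: [-0.001, 0.68, 0.734, 0.0]
ft_force: [-0.7, 0.3, -0.9]
width: 0.0245
t 16.93 at [ 0.474  -0.1003  0.0845] F [-0.6738  0.3433 -0.9342] w 0.0245 
 ROW [ 0.05 -0.09  4.25 -0.04 -0.06 -0.03]
```

The foot is in the mouth with no force. Continuing gently.

```bash
python3 -m pendant '[0,0,0.4,0,0,0, 0,0,0.8,0,0,0, 0,0,1.2,0,0,0, 0,0,1.6,0,0,0, 0,0,2,0,0,0, 0,0,2.4,0,0,0,0,0,2.4,0,0,0]'; python3 -c "
from h import *
go(hole(2)+[0,0,-.024],RTOOL)"
```

```text
clock: 17.52
position: [0.4741, -0.1003, 0.0606]
eef_rot: [-0.001, 0.68, 0.734, 0.0]
ft_force: [-0.1, -0.0, -0.8]
width: 0.0247
t 17.52 at [ 0.4741 -0.1003  0.0606] F [-0.084  -0.0494 -0.7581] w 0.0247 
 ROW [ 0.06 -0.1   1.86 -0.03 -0.06 -0.04]
```

```bash
python3 -m pendant '[0,0,0.2,0,0,0, 0,0,0.4,0,0,0, 0,0,0.6,0,0,0, 0,0,0.8,0,0,0, 0,0,1,0,0,0]'; python3 -m pendant '[0,0,0.15,0,0,0, 0,0,0.3,0,0,0, 0,0,0.4,0,0,0,0,0,0.4,0,0,0]'; python3 -c "
from h import *
go(hole(2)+[0,0,-.024],RTOOL)"
```

```text
clock: 17.93
position: [0.475, -0.1004, 0.0515]
eef_rot: [0.0, 0.68, 0.733, 0.001]
ft_force: [-0.2, 0.6, -0.5]
width: 0.024
clock: 18.27
position: [0.4747, -0.1003, 0.0474]
eef_rot: [0.0, 0.68, 0.733, 0.001]
ft_force: [0.3, -0.0, -0.2]
width: 0.0246
t 18.27 at [ 0.4747 -0.1003  0.0474] F [ 0.3313 -0.0045 -0.2253] w 0.0246 
 ROW [ 0.07 -0.16  0.54  0.05 -0.04 -0.04]
```

Past the plug depth with no force, so the pocket is free. Now the last few millimetres.

```bash
python3 -m pendant '[0,0,0.1,0,0,0, 0,0,0.2,0,0,0, 0,0,0.3,0,0,0, 0,0,0.3,0,0,0]'; python3 -m pendant '[0,0,0.1,0,0,0, 0,0,0.1,0,0,0, 0,0,0.2,0,0,0, 0,0,0.2,0,0,0]'; python3 -c "
from h import *
go(hole(2)+[0,0,-.024],RTOOL)"
```

```text
clock: 18.6
position: [0.4748, -0.1004, 0.0444]
eef_rot: [0.0, 0.68, 0.733, 0.001]
ft_force: [-0.4, 0.2, -1.1]
width: 0.0245
clock: 18.93
position: [0.4749, -0.1004, 0.0425]
eef_rot: [0.0, 0.68, 0.733, 0.001]
ft_force: [-0.3, -0.4, -0.4]
width: 0.0247
t 18.93 at [ 0.4749 -0.1004  0.0425] F [-0.3137 -0.3669 -0.396 ] w 0.0247 
 ROW [ 0.08 -0.18  0.05  0.07 -0.03 -0.05]
```

```bash
python3 -m pendant '[0,0,0.1,0,0,0, 0,0,0.1,0,0,0]'; python3 -m pendant '[0,0,0.1,0,0,0, 0,0,0.1,0,0,0]';  python3 -m pendant '[0,0,0.1,0,0,0, 0,0,0.1,0,0,0]'; python3 - <<'E'
from h import *
s=snap('side');a=cv2.resize(s['frame'][205:305,240:340],None,fx=4,fy=4,interpolation=2)
w=snap('wrist');b=cv2.resize(w['frame'][130:270,200:312],None,fx=2.857,fy=2.857,interpolation=2)
cv2.imwrite('pics/h3.png',np.hstack([a,b]))
E
```

```text
clock: 19.1
position: [0.4749, -0.1004, 0.0424]
eef_rot: [0.0, 0.68, 0.733, 0.0]
ft_force: [-2.4, -0.2, 6.6]
width: 0.0243
clock: 19.27
position: [0.475, -0.1004, 0.0423]
eef_rot: [0.0, 0.68, 0.733, 0.0]
ft_force: [-4.5, 0.5, 14.0]
width: 0.0248
clock: 19.43
position: [0.475, -0.1004, 0.0423]
eef_rot: [0.0, 0.68, 0.733, -0.0]
ft_force: [-7.2, 1.3, 22.4]
width: 0.0246
```

View pics/h3.png

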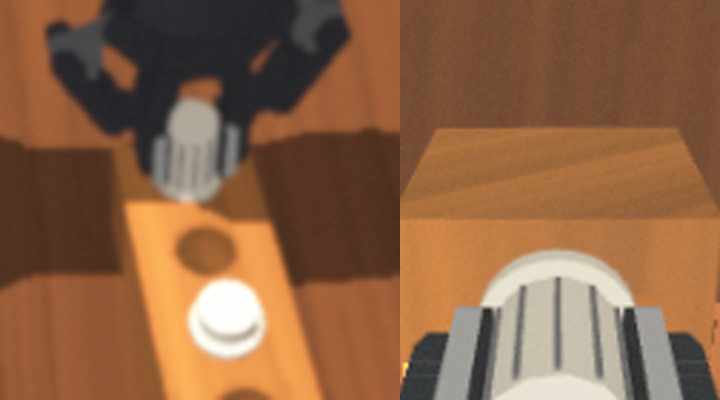

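The collar stopped firmly at TCP z = 0.0423 (0.0416 predicted), and both views show it on the rack's top. I'll unload the 22 N, release and retreat.

```bash
python3 -m pendant '[0,0,-0.15,0,0,0, 0,0,-0.27,0,0,0, 0,0,-0.27,0,0,0]'; python3 -m pendant '[0,0,0,0,0,0,0,0,0,0,0,0,0,0,0,0,0,0,0,0,0,0,0,0,0,0,0,0,0,0,0,0,0,0,0,0,0,0,0,0,0,0]' 1
```

```text
clock: 19.78
position: [0.4751, -0.1004, 0.0425]
eef_rot: [0.001, 0.68, 0.733, 0.001]
ft_force: [0.7, -0.7, -1.2]
width: 0.0246
clock: 20.37
position: [0.4749, -0.1004, 0.0422]
eef_rot: [0.0, 0.68, 0.733, 0.001]
ft_force: [0.4, -0.8, 1.1]
width: 0.0857
```

```bash
python3 -m pendant '[0,0,-1,0,0,0,0,0,-2,0,0,0,0,0,-3.5,0,0,0,0,0,-5,0,0,0,0,0,-7,0,0,0,0,0,-9,0,0,0,0,0,-12,0,0,0,0,0,-15,0,0,0,0,0,-18,0,0,0,0,0,-18,0,0,0]'; python3 -m pendant '[-4,0,0,0,0,0,-4,0,0,0,0,0]' ;python3 - <<'E'
from h import *
go(hole(2)+[0,0,-.024],RTOOL)
w=snap('wrist');s=snap('side');C=cloud(s);x,y,z=C[...,0],C[...,1],C[...,2]
for k in (2,0):
    h=hole(k);Q=C[(np.hypot(x-h[0],y-h[1])<.02)&(z>.07)];print('hole',k,'max z',np.percentile(Q[:,2],[50,95,100]))
    for z0 in (.07,.075,.08,.09,.1): 
        q=Q[abs(Q[:,2]-z0)<.003]
        if len(q)>2: print(z0,(q[:,0].min()+q[:,0].max())/2,np.ptp(q[:,0]))
a=cv2.resize(s['frame'][100:310,210:350],None,fx=2.6,fy=2.6,interpolation=2)
b=w['frame'][:,128:384];f=lambda i:cv2.copyMakeBorder(i,0,546-i.shape[0],0,0,0)
cv2.imwrite('pics/end.png',np.hstack([f(a),f(b)]))
E
```

```text
clock: 21.2
position: [0.4791, -0.1008, 0.2298]
eef_rot: [0.006, 0.68, 0.733, 0.004]
ft_force: [1.4, 0.8, 0.5]
width: 0.0851
clock: 21.37
position: [0.478, -0.1472, 0.224]
eef_rot: [0.003, 0.682, 0.731, -0.0]
ft_force: [0.3, -1.9, 0.2]
width: 0.0855
t 21.37 at [ 0.478  -0.1472  0.224 ] F [ 0.2691 -1.9365  0.158 ] w 0.0855 
 ROW [ 4.86 -0.23 18.17  0.22  0.29 -0.42]
hole 2 max z [0.099  0.1082 0.1098]
0.07 0.47407007354888897 0.030555540661320324
0.075 0.473439533510547 0.02929446058463636
0.08 0.4725842080283686 0.024036357005654874
0.09 0.47322756750746764 0.02569356520283017
0.1 0.47279780301457 0.025326191950524768
hole 0 max z [0.4776 0.5465 0.5541]
0.07 0.47971090788331777 0.03177345002141274
0.075 0.47963267721005987 0.02960203427296959
0.08 0.4792453802206691 0.024295920972388696
```

View pics/end.png

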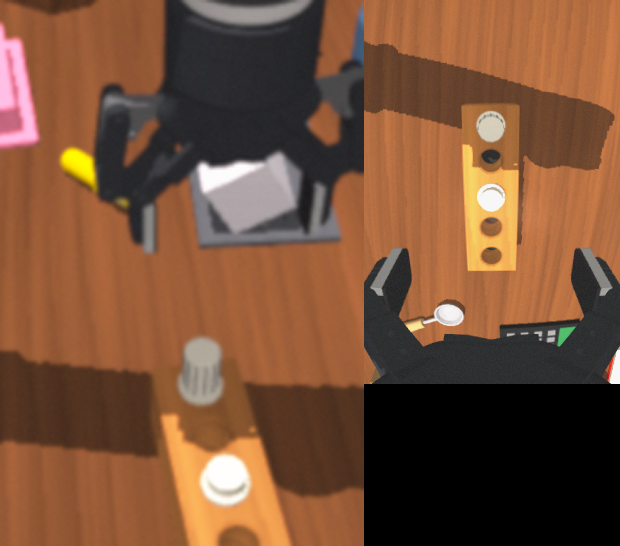

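The vial stands upright in the end pocket. Its cap top is at z ≈ 0.108–0.110, where 0.107 is fully home and a plugged pocket would give 0.121. vial_d is undisturbed and the gripper is clear.

```bash
python3 -m pendant '[0,0,0,0,0,0,0,0,0,0,0,0]'; python3 -c "
from cell import job
print(job.close_job())"
```

```text
clock: 21.63
position: [0.4777, -0.1392, 0.2224]
eef_rot: [0.0, 0.679, 0.734, 0.001]
ft_force: [-0.1, 0.9, -0.1]
width: 0.0855
the job is handed in; nothing more can be done
None
```

The tall-capped vial is out of the leaning stand and upright in the carry rack's +y end pocket (rack_hole4), fully home. I handed the job in at about 21.6 s of the 64 s allowed.

- **Pocket choice:** the first top depth image showed a floor in that pocket and plugs in the other three, so the first try was the right one.
- **Seating:** going down, there was no force past the depth where a plug would stop it. The collar met the rack at TCP z 0.0423 m (0.0416 predicted). I pressed up to about 22 N to confirm it was home, then unloaded and released.
- **Last checks:** the cap top measured about 0.108–0.110 m; fully home is 0.107 and on a plug would be 0.121. The vial stood upright with the gripper clear, and vial_d was undisturbed. I made no final check of the two vials in the stand: the gripper hid most of it in the last picture. They looked in place while I was at the stand.
- **What went wrong:** on the first descent the arm ran close to a joint limit and stopped short, so I backed out and came in by another route. The first grasp then closed on nothing, because the fingertips end about 36 mm short of the reported TCP. I measured that offset, allowed for it, and the second grasp held.
- **What disagreed:** the top and side cameras, and the reported TCP against the side camera, differed by about 2 mm, within the stated calibration.

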